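# Zero the depth stop on a printing block and clamp it

### The job

Set the depth stop of the small router stand to the printing block lying under it: loosen the clamp lever, push the stop rod down until its foot just rests on the block, pressing gently (well under 20 N on the block), then swing the clamp lever back until it is fully tight. The foot must still be touching the block when you are done; leave the block where it lies and do not shift the things around the stand.

Things in the scene. Friction and masses are not known exactly. Their poses are not given: they have to be found in the camera images.
- stand: Grey router stand, fixed; origin under the centre of its base (280 x 340 x 14 mm), front = -x, z up. In its frame, mm: pillar radius 19, top z 195, at x 112, y 0; cross head 44 wide, x -20, y -110 to 160, z 107 to 143; motor radius 36, top z 210, at x -5, y 145; rod axis x -20, y 0; lever pivot x -20, y -88. The height of the bed under the block differs by up to 16 mm.
- stop_rod: Depth stop rod: steel rod 12 mm in diameter, upright, with a steel foot (disc 18 mm in diameter, 12 mm high) below and a black knob on top; origin at the centre of the foot's underside, z up. The foot is what must rest on the block.
- knob_top (a point): Centre of the flat top of the black knob on the stop rod, 126 mm above the underside of the foot. The knob is 32 mm in diameter and 16 mm high (below that it narrows over 10 mm to 22 mm); the bare rod under it is 12 mm in diameter.
- stop_travel (a joint): Travel of the depth stop, m: 0 fully up, grows as the rod goes down, at most 0.055. With the clamp loose it slides with some 3 N of friction (about 2 N of push, as its own weight helps) and stays where it is left; with the clamp tight it does not move under moderate pushing.
- handle_top (a point): Centre of the top of the upright black pin at the end of the clamp lever. The pin is 14 mm in diameter; its free length above the lever's flat arm is 38 mm; it stands 85 mm from the pivot.
- lever_pivot (a point): Top of the clamp lever's hub (26 mm in diameter), on its vertical turning axis.
- clamp_lever (a joint): Angle of the clamp lever, rad: 0 fully tight against its stop (lever points to the stand's front, its -x), grows as it is loosened, counter-clockwise seen from above, to 1.5 (lever points to the stand's -y side). The brake lets go of the rod well before 0.6. It takes some 3 to 5 N at the pin to swing and stays where it is left.
- block: Mounted linoleum printing block, 120 x 170 mm, loose, lying flat on the black rubber pad of the stand's bed, under the stop; origin at the centre of its underside, long side along y. Its thickness is not given (about 15 to 30 mm): where its top is must be found by touch. The rubber pad gives about 1 mm for every 8 N.
- cup: Green plastic cup, 68 mm across, 75 mm high, loose, near the stand; bystander. Origin at the centre of its underside.
- ink_tin: Ink tin, 80 mm across, 60 mm high, loose, beside the stand; bystander. Origin at the centre of its underside.
- marker: Black marker pen, 140 mm long, 14 mm thick, loose, on the table in front of the stand; bystander. Origin at its underside.
- brayer: Ink roller with a wooden handle, 175 mm long, 32 mm high, loose, beside the stand; bystander. Origin between roller and handle, at table height.
- gouge: Carving gouge with a light wooden handle, 145 mm long, 18 mm high, loose, on the table; bystander. Origin at its underside.
Not all that is in view belongs to the job. What is shaped like the block but purple is not meant.

How it is judged:
On the way, in this order (a step that is already met when the one before it is completed fails the run):
1. the clamp lever is loosened (beyond 0.6 rad) (value of joint clamp_lever above 0.6 rad), for 0.1 s.
2. with the clamp still loose, the foot of the stop rests on the block (contact force between stop_rod and block above 0.4 N and value of joint clamp_lever above 0.6 rad), for 0.2 s.
3. with the foot on the block, the clamp lever is swung tight (below 0.15 rad) (value of joint clamp_lever below 0.15 rad and contact force between stop_rod and block above 0.4 N), for 0.2 s.
At the end, for the whole second after the job is handed in: The clamp lever is tight (within 0.15 rad of its stop) and at rest, the stop rod is at rest with its foot touching the block (more than 0.4 N), and the block lies within 15 mm of where it was (all of step 3 and distance of block from where it was at the start of the episode below 0.015 m and velocity of joint stop_travel between -0.002 and 0.002 m/s and velocity of joint clamp_lever between -0.02 and 0.02 rad/s).
It fails at once if the stop's foot presses on the block with more than 20 N (contact force between stop_rod and block above 20 N).
It fails at once if a bystander (cup, ink tin, marker, brayer or gouge) is shifted by more than 30 mm (distance of any of cup, ink_tin, marker, brayer, gouge from where it was at the start of the episode above 0.03 m).
It also fails if it takes over 64 s, if anything falls off the work surface, if the arm or the gripper's body presses on something with over 40 N, if the wrist force passes 120 N, or if a joint passes its speed limit or range.

### The arm

A 6-joint arm with a two-finger parallel gripper is mounted at the origin on the work surface. World frame = base frame: x ahead of the robot, y to its left, z up, the work surface at z = 0. Lengths are in m, angles in rad, forces in N, time in s.
With the tool pointing down it reaches from about 0.275 to 0.875 m from the base axis. Payload 12.5 kg.
Tool frame: the origin (TCP) lies on the centre line of the jaws, within the pads' length; the fingertips stand r.finger_overhang ahead of it and the grasp point (between the pads) lies 3 mm ahead of it (r.finger_overhang is the distance from the TCP to the fingertips, in m); z points along the fingers, y is the direction in which the jaws open and shut (so a half turn about z gives the same grasp; the last joint's range is limited). The gripper opens to 85 mm and grips with 20 to 120 N. Pads are 22 mm wide; open, the fingers measure 114 mm over their backs; the gripper's body (76 mm by 85 mm) begins 54 mm behind the grasp point. The pads swing forward as they close: fully open they stand 13 mm farther back than shut.
Start: joints at [-1.322, 0.351, 1.652, -0, 1.139, -0.085], TCP at [0.18, -0.52, 0.253] pointing down, gripper open.
Joint ranges: [-2.75, 2.75], [-0.79, 2.1], [0.01, 2.65], [-1.57, 4.71], [0.07, 3.14], [-2.87, 2.87]. Speed limits (rad/s): [2.22, 2.22, 2.79, 3.14, 3.14, 3.14].

### API

Orientations are given as a unit quaternion [x, y, z, w].
In Python, from cell import r, optics gives the robot as it stands. The module is installed in compiled form; this text tells all that it offers. Calls block until the motion is done:
- r.move_to(position, orientation): joint-space move of the TCP to a pose.
- r.move_linear(position, rot=None, vel=0.15): straight line of the TCP; rot=None keeps the orientation; vel is the mean speed in m/s.
- r.set_joints(angles): joint-space move.
- r.set_gripper(opening, squeeze=None): opening from 0.0 (shut) to 1.0 (fully open); squeeze is the grip in N (None keeps the last); returns when the fingers have stopped.
- r.sleep(seconds).
- r.inverse_kinematics(position, orientation): joint angles nearest the present ones, or None.
- optics.get_image(name): name is "scene" or "top" or "wrist"; returns a dict with "pixels" (420x560x3 uint8, red, green, blue), "depth" (420x560 float32, m along the optical axis (not along the pixel's ray), 0 where there is no reading), "fx", "fy", "cx", "cy" (pixels), "camera_from_world" (4x4, takes a point from world to camera coordinates); the wrist camera has in their place "mount" (4x4, takes a point from camera to tool coordinates, whose origin is the TCP and whose axes are the flange's). Camera axes: x right, y down, z forward; pixel columns grow to the right and rows downward; lengths in m; the calibration is good to about 2 mm. A picture is of the moment at which its call begins: read the wrist's pose just before it.
A pose or a line that the arm cannot do raises r.PlanningError and nothing moves.
- r.hand_in(): hands the job in, once; it reports no verdict.
Readings, each from a call of its own:
- r.current_t(): time.
- r.current_q(): joint angles.
- r.current_qvel(): joint speeds.
- r.current_effort(): joint torques, N m.
- r.current_tool_pos(): TCP position.
- r.current_ee_rot(): TCP orientation.
- r.current_contact_force(): force on the tool from outside, world axes, zero at the start.
- r.current_torque(): the same for the moment, N m.
- r.current_opening(): opening from 0.0 (shut) to 1.0 (fully open).
Only numpy, scipy, OpenCV 4.12 (cv2) and the standard library are available. Lean on these libraries where they do the work, as an engineer would, in place of code of your own. Each camera call takes 0.05 s, during which the arm holds its last target.

## Working session

There is one attempt and no reset: what is moved stays moved. The work goes in short steps, each a Python script; the robot and the scene stay as the last script left them, time stands still between calls to the robot, and variables do not carry over. Pictures are saved under pics/ and viewed, and the job is handed in when it is done.

```bash
mkdir -p pics; ls; python3 - <<'E'
from cell import r, optics
import cv2
print(r.current_t(), r.finger_overhang, r.current_tool_pos(), r.current_ee_rot(), r.current_opening())
for n in ("scene","top"):
    d=optics.get_image(n); cv2.imwrite(f"pics/{n}0.png",d["pixels"][:,:,::-1])
    import numpy as np
    np.savez(f"{n}0.npz",**d)
    print(n,d["fx"],d["cx"],d["cy"]); print(np.round(d["camera_from_world"],3))
E
```

```text
pics
0.0 0.022 [ 0.18015994 -0.51932122  0.25273194] [ 9.86106784e-01  1.66111523e-01 -3.96094122e-05 -6.09494654e-04] 1.0008615819201143
scene 386.00691479208564 285.8308121857452 209.24264861608867
[[ 0.13   0.991 -0.01  -0.107]
 [ 0.707 -0.1   -0.7   -0.227]
 [-0.695  0.084 -0.714  1.446]
 [ 0.     0.     0.     1.   ]]
top 503.2855044625686 281.8676533771588 212.9445686563515
[[ 0.017 -1.    -0.008  0.021]
 [-0.992 -0.016 -0.121  0.528]
 [ 0.121  0.01  -0.993  1.235]
 [ 0.     0.     0.     1.   ]]
```

View pics/scene0.png

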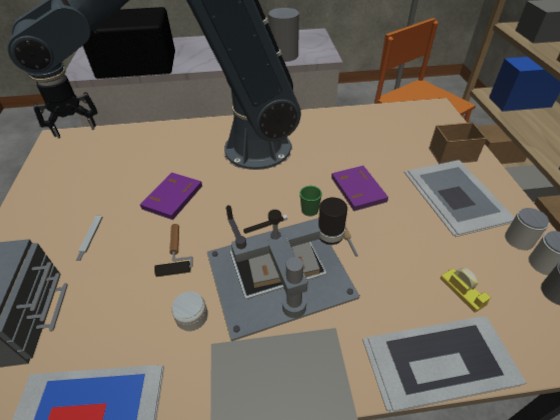

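View pics/top0.png

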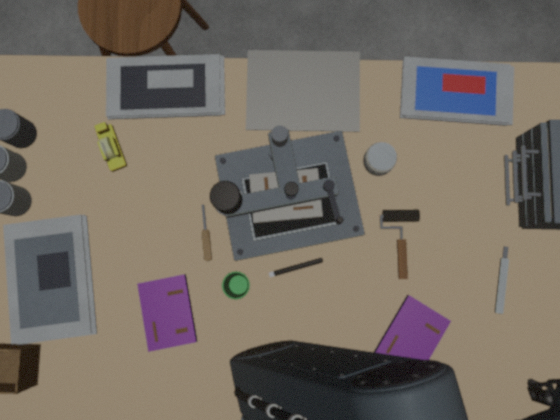

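The top view shows the knob near (291,189), the hub near (329,186), the pin near (338,218), the motor at (225,196) and the pillar at (280,135). Next I'll measure them with depth.

```bash
cat > h.py <<'E'
import numpy as np, cv2
def world(d,u,v,z=None):
    """pixel->world by depth, or ray onto plane z"""
    M=np.linalg.inv(d["camera_from_world"]); ray=np.array([(u-d["cx"])/d["fx"],(v-d["cy"])/d["fy"],1.])
    if z is None: s=float(d["depth"][int(round(v)),int(round(u))])
    else: s=(z-M[2,3])/(M[:3,:3]@ray)[2]
    return M[:3,:3]@(ray*s)+M[:3,3]
def cloud(d):
    h,w=d["depth"].shape; u,v=np.meshgrid(np.arange(w),np.arange(h)); s=d["depth"]
    c=np.stack([(u-d["cx"])/d["fx"]*s,(v-d["cy"])/d["fy"]*s,s],-1)
    M=np.linalg.inv(d["camera_from_world"]); return c@M[:3,:3].T+M[:3,3]
E
python3 - <<'E'
from h import *
for n,box in(("top",(200,370,110,270)),("scene",(190,370,180,350))):
    d=dict(np.load(n+"0.npz")); P=cloud(d)
    x0,x1,y0,y1=box
    im=cv2.resize(d["pixels"][y0:y1,x0:x1,::-1],None,fx=4,fy=4,interpolation=cv2.INTER_CUBIC)
    im=np.clip(im.astype(float)*1.6,0,255).astype(np.uint8)
    cv2.imwrite(f"pics/{n}0c.png",im[:600])
d=dict(np.load("top0.npz"))
P=cloud(d)
for nm,u,v in(("knob",291,189),("hub",329,186),("pin",338,218),("motor",225,196),("pillar",280,135),("base",300,245),("table",350,280),("baseLL",236,255),("baseLR",360,237),("UL",218,154),("UR",340,134)):
    print(nm,np.round(world(d,u,v),4), np.round(P[v-3:v+4,u-3:u+4,2].max(),4))
d2=dict(np.load("scene0.npz"));
for nm,u,v in(("knob",276,215),("pin",229,209),("hub",240,242),("motor",333,207),("pillar",295,265)):
    print(nm,np.round(world(d2,u,v),4))
E
```

```text
knob [0.5567 0.0087 0.2196] 0.2252
hub [ 0.5744 -0.0777  0.1645] 0.1695
pin [ 0.498  -0.095   0.1974] 1.2905
motor [0.5411 0.1522 0.2074] 0.2142
pillar [0.6838 0.035  0.1914] 0.2005
base [ 0.4482 -0.0177  0.0178] 0.0223
table [ 0.3624 -0.1467 -0.0032] 0.006
baseLL [0.4205 0.1441 0.0109] 0.0246
baseLR [ 4.723e-01 -1.719e-01 -3.000e-04] 1.2905
UL [0.6805 0.1977 0.0154] 0.0224
UR [ 0.7391 -0.1183  0.0133] 0.0217
knob [0.5614 0.0137 0.2211]
pin [ 0.4981 -0.0968  0.193 ]
hub [ 0.5844 -0.0764  0.1654]
motor [0.5414 0.1544 0.2078]
pillar [0.6897 0.0396 0.1948]
```

```bash
python3 - <<'E'
from h import *
d=dict(np.load("top0.npz")); P=cloud(d); z=P[...,2]
for lo,hi,nm in((.15,.172,"150-172"),(.172,.19,""),(.19,.25,"")):
    m=((z>lo)&(z<hi)).astype(np.uint8); m[:, :200]=0; m[:,370:]=0; m[270:]=0;m[:110]=0
    n,l,s,c=cv2.connectedComponentsWithStats(m)
    for i in range(1,n):
        if s[i,4]>8: print(lo,s[i],np.round(c[i],1),np.round(P[l==i].mean(0),4),np.round(np.percentile(z[l==i],[5,50,95]),4))
E
```

```text
0.15 [271 138  16   9  37] [278.4 143. ] [0.6737 0.0388 0.1602] [0.1517 0.1609 0.1707]
0.15 [323 179  17  45 294] [331.3 197.2] [ 0.5493 -0.0833  0.1611] [0.1555 0.1607 0.168 ]
0.15 [225 195  17  19  40] [235.1 207.2] [0.5227 0.1341 0.1624] [0.1517 0.164  0.1715]
0.172 [271 137  16   7  31] [278.9 140.8] [0.6735 0.0374 0.1801] [0.1725 0.18   0.1881]
0.172 [226 198  15  15  28] [234.2 206.8] [0.521  0.134  0.1833] [0.1748 0.1845 0.1892]
0.19 [271 125  17  17 221] [278.7 132.9] [0.6876 0.038  0.1953] [0.1914 0.1953 0.1987]
0.19 [209 180  32  32 768] [224.2 195.3] [0.5423 0.1536 0.21  ] [0.2061 0.2102 0.2137]
0.19 [284 181  14  15 177] [290.5 188. ] [0.5587 0.0099 0.2211] [0.2156 0.2216 0.2245]
0.19 [337 216   6   7  31] [339.4 219. ] [ 0.4959 -0.098   0.1964] [0.1919 0.1974 0.1995]
```

Checks: the pillar-motor distance is 185.7 mm (186.3 expected). The yaw is about 12.6°, which predicts the rod at (.559,.009), matching the knob. The pin is 85 mm from the predicted pivot and the lever is near 0 rad. Next I'll grip the pin and swing it.

```bash
cat >> h.py <<'E'
from scipy.spatial.transform import Rotation as Ro
YAW=np.arctan2(.1156,-.1453)-np.arctan2(145,-117)
PIV=np.array([.578,-.0767]); ROD=np.array([.5588,.0096])
def pin(th,rad=.085):
    a=YAW+np.pi+th; return PIV+rad*np.array([np.cos(a),np.sin(a)])
def down(yang):  # tool down, jaws (tool y) along world angle yang
    y=np.array([np.cos(yang),np.sin(yang),0]); z=np.array([0,0,-1.]); x=np.cross(y,z)
    return Ro.from_matrix(np.stack([x,y,z],1)).as_quat()
def pq(th,flip=0): return down(YAW+np.pi/2+th+flip*np.pi)
E
python3 - <<'E'
from cell import r
from h import *
print(np.degrees(YAW),pin(0),pin(1))
for f in(0,1):
    for th in(0,1.):
        q=r.inverse_kinematics([*pin(th),.192],pq(th,f)); print(f,th,None if q is None else np.round(q,2))
E
```

```text
12.59446657013237 [ 0.49504528 -0.09523416] [ 0.54877534 -0.15651804]
0 0 [-0.28  0.35  1.83 -0.    0.97 -2.07]
0 1.0 None
1 0 [-0.28  0.35  1.83 -0.    0.97  1.07]
1 1.0 [-0.36  0.46  1.66 -0.    1.03 -0.01]
```

```bash
python3 - <<'E'
from cell import r, optics
from h import *
r.set_gripper(.5,20)
p=np.array([.4957,-.0970])
r.move_to([*p,.26],pq(0,1))
T=(r.current_tool_pos(),r.current_ee_rot())
d=optics.get_image("wrist"); np.savez("w1.npz",pos=T[0],rot=T[1],**d)
cv2.imwrite("pics/w1.png",d["pixels"][:,:,::-1]); print(r.current_t(),T,r.current_contact_force())
print(d["mount"])
E
```

```text
2.55 (array([ 0.49563437, -0.09766966,  0.25998393]), array([ 9.94008510e-01,  1.09302686e-01, -1.66575722e-05,  6.41320503e-05])) [0.033511   0.82837483 0.26027243]
[[ 7.43972017e-04 -9.49504428e-01 -3.13752748e-01  8.12969058e-02]
 [ 9.99999610e-01  5.57263611e-04  6.84766787e-04  3.58977766e-04]
 [-4.75346107e-04 -3.13753135e-01  9.49504473e-01 -1.22062453e-01]
 [ 0.00000000e+00  0.00000000e+00  0.00000000e+00  1.00000000e+00]]
```

View pics/w1.png

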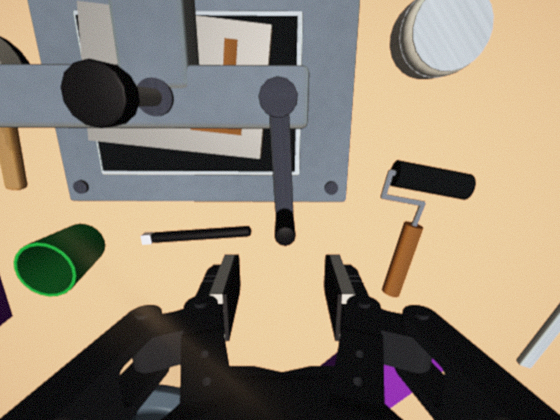

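The wrist view puts the pin top near (286,234), between the jaws, and the lever is tight. I'll cross-check the pin, hub and knob by casting rays.

```bash
cat >> h.py <<'E'
def wcam(d):
    d=dict(d); T=np.eye(4); T[:3,:3]=Ro.from_quat(d["rot"]).as_matrix(); T[:3,3]=d["pos"]
    d["camera_from_world"]=np.linalg.inv(T@d["mount"]); return d
E
python3 - <<'E'
from h import *
d=wcam(np.load("w1.npz"))
for n,u,v,z in(("pin",286,234,.196),("hub",278,96,.168),("knob",95,92,.222)): print(n,world(d,u,v,z),world(d,u,v))
E
```

```text
pin [ 0.49717409 -0.10066238  0.196     ] [ 0.49826927 -0.10037664  0.1986157 ]
hub [ 0.57845036 -0.07724003  0.168     ] [ 0.57847242 -0.07721981  0.16660338]
knob [0.56021471 0.00809506 0.222     ] [0.56041387 0.00690942 0.22414572]
```

```bash
python3 - <<'E'
from cell import r, optics
from h import *
p=np.array([.4965,-.0990])
r.move_linear([*p,.192],pq(0.03,1),vel=.08)
print(r.current_contact_force())
r.set_gripper(0.0,20)
print("op",r.current_opening()*85,r.current_contact_force(),r.current_tool_pos())
for th in np.arange(.1,1.01,.1):
    r.move_linear([*pin(th),.192],pq(th,1),vel=.05)
    f=np.array(r.current_contact_force()); print(round(th,2),np.round(f,1),np.round(r.current_tool_pos(),4),round(r.current_opening()*85,1))
    if np.linalg.norm(f)>35: break
T=(r.current_tool_pos(),r.current_ee_rot())
d=optics.get_image("wrist"); np.savez("w2.npz",pos=T[0],rot=T[1],**d)
cv2.imwrite("pics/w2.png",d["pixels"][:,:,::-1]); print(r.current_t())
E
```

```text
[ 0.30390879  1.14497508 -0.19943685]
op 13.238470641634462 [-0.54618004 -0.34360497  3.08125158] [ 0.49665694 -0.09907858  0.19237679]
0.1 [ 3.6 -0.6  2.1] [ 0.498  -0.1037  0.1924] 13.1
0.2 [ 6.3 -1.6  1. ] [ 0.5012 -0.1117  0.1924] 12.9
0.3 [ 6.3 -0.3  1.9] [ 0.505  -0.1191  0.1924] 13.1
0.4 [ 5.9 -0.1  1.5] [ 0.5096 -0.1261  0.1924] 13.4
0.5 [5.8 0.9 1.6] [ 0.5149 -0.1326  0.1924] 12.9
0.6 [6.2 1.9 3.3] [ 0.5207 -0.1386  0.1924] 13.0
0.7 [6.4 0.9 3.3] [ 0.5272 -0.1439  0.1924] 13.1
0.8 [5.6 3.6 4.3] [ 0.5342 -0.1486  0.1924] 13.2
0.9 [6.3 4.3 3.7] [ 0.5416 -0.1525  0.1924] 13.0
1.0 [5.1 4.1 4.3] [ 0.5493 -0.1558  0.1923] 13.1
7.0667
```

View pics/w2.png

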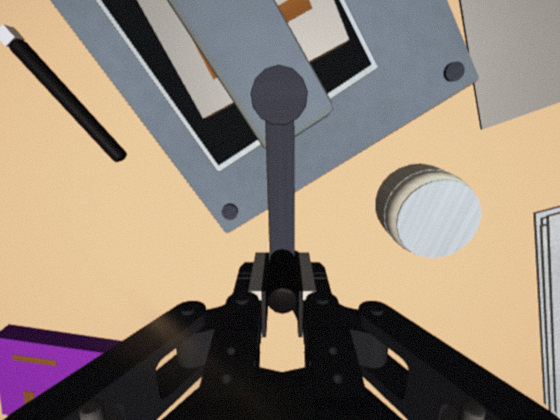

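The lever is at about 1.0 rad with the pin held squarely between the pads. Next I'll release it and push the knob down with shut fingers, sensing force.

```bash
cat >> h.py <<'E'
def force(r,n=8):
    F=[]
    for _ in range(n): F.append(r.current_contact_force()); r.sleep(.01)
    return np.mean(F,0),np.std(F,0)
E
python3 - <<'E'
from cell import r, optics
from h import *
r.set_gripper(.4,20)
p=r.current_tool_pos(); r.move_linear([p[0],p[1],.262],vel=.15)
d=optics.get_image("top"); np.savez("top2.npz",**d)
r.set_gripper(0.,20)
r.move_to([*ROD,.262],pq(.6,1)); r.sleep(.2)
print(force(r),r.current_t(),r.current_tool_pos())
P=cloud(d); z=P[...,2]; m=((z>.185)&(P[...,1]<-.1)&(z<.21)); m[:, :300]=0;m[:,370:]=0; m[270:]=0;m[:110]=0
print(m.sum(),P[m].mean(0) if m.sum() else 0)
E
```

```text
(array([0.00638233, 0.25510607, 0.54483327]), array([0.58923195, 0.26483085, 0.40194901])) 9.4667 [0.55887783 0.00861575 0.26196439]
0 0
```

```bash
python3 - <<'E'
from cell import r
from h import *
r.move_linear([*ROD,.250],vel=.06); r.sleep(.1)
b=force(r,15)[0][2]; z=.250; z0=r.current_tool_pos()[2]; con=None; step=.001
print("bias",b)
while z>.186:
    z-=step; r.move_linear([*ROD,z],vel=.03)
    f=force(r,3)[0][2]-b
    if f>2.8:
        f=force(r,10)[0][2]-b
    print(f"{z*1e3:.1f}/{r.current_tool_pos()[2]*1e3:.1f}:{f:.1f}",end=" ")
    if f>4.2: break
    if r.current_t()>25: break
print(r.current_t(),r.current_contact_force())
E
```

```text
bias -0.0035046714669529095
249.0/249.0:-0.4 248.0/248.0:-0.3 247.0/247.0:0.6 246.0/245.9:-0.0 245.0/245.0:-0.2 244.0/244.0:0.2 243.0/243.0:0.3 242.0/241.9:0.4 241.0/240.9:0.3 240.0/239.9:0.3 239.0/238.9:0.3 238.0/237.9:-0.1 237.0/236.9:-0.3 236.0/235.9:0.0 235.0/234.9:0.2 234.0/233.9:-0.2 233.0/232.9:-0.2 232.0/231.9:0.0 231.0/230.9:0.4 230.0/229.9:0.2 229.0/228.9:0.2 228.0/227.9:0.2 227.0/226.9:-0.0 226.0/225.9:-0.0 225.0/224.9:-0.4 224.0/223.9:-0.2 223.0/222.9:-0.4 222.0/221.9:0.2 221.0/220.9:-0.0 220.0/219.9:-0.0 219.0/218.9:-0.4 218.0/217.9:0.3 217.0/216.9:0.2 216.0/215.9:0.2 215.0/214.9:0.4 214.0/213.9:0.1 213.0/213.2:4.7 20.3 [-2.21944935 -0.54732445  4.94900238]
```

The force stayed near 0 until a sudden 4.7 N at TCP z=213 mm, so I'll look before pressing further.

```bash
python3 - <<'E'
from cell import r, optics
from h import *
for n in("scene","wrist"):
    T=(r.current_tool_pos(),r.current_ee_rot())
    d=optics.get_image(n); np.savez(n+"3.npz",pos=T[0],rot=T[1],**d)
    if n=="scene": cv2.imwrite("pics/s3.png",cv2.resize(d["pixels"][150:330,180:400,::-1],None,fx=3,fy=3))
    else: cv2.imwrite("pics/w3.png",d["pixels"][:,:,::-1])
f=force(r,15); print(f,r.current_t(),r.current_tool_pos())
E
```

```text
(array([-1.92916786, -0.15983313,  5.28290947]), array([0.51841878, 0.37387637, 0.45364994])) 20.525 [0.55886663 0.00959175 0.21321108]
```

View pics/s3.png

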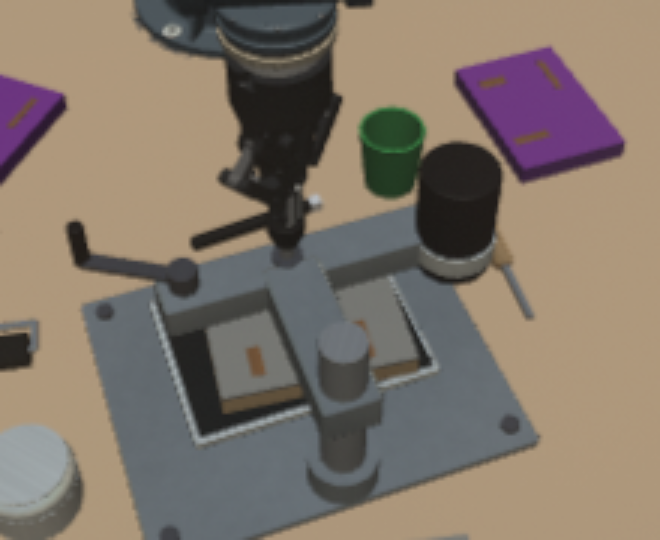

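View pics/w3.png

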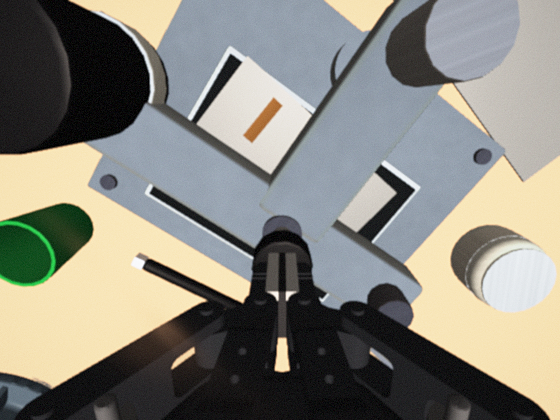

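The fingers sit on the knob, and it has gone down: knob top about 0.191, so foot about 0.065. I'll compare that with the block-top height from depth.

```bash
python3 - <<'E'
from h import *
for n in("top0","scene0","scene3"):
    d=dict(np.load(n+".npz")); P=cloud(d); c=d["pixels"].astype(int)
    # block-surface pixels: within stand-frame block footprint, light
    L=(P[...,:2]-ROD); ca,sa=np.cos(YAW),np.sin(YAW)
    lx=L[...,0]*ca+L[...,1]*sa-.02; ly=-L[...,0]*sa+L[...,1]*ca
    m=(abs(lx)<.05)&(abs(ly)<.07)&(P[...,2]>.03)&(P[...,2]<.085)
    h,e=np.histogram(P[...,2][m],bins=np.arange(.03,.086,.005)); print(n,dict(zip(np.round(e[:-1],3),h)))
E
```

```text
top0 {np.float64(0.03): np.int64(0), np.float64(0.035): np.int64(0), np.float64(0.04): np.int64(0), np.float64(0.045): np.int64(1), np.float64(0.05): np.int64(0), np.float64(0.055): np.int64(2), np.float64(0.06): np.int64(214), np.float64(0.065): np.int64(531), np.float64(0.07): np.int64(53), np.float64(0.075): np.int64(0), np.float64(0.08): np.int64(0)}
scene0 {np.float64(0.03): np.int64(0), np.float64(0.035): np.int64(1), np.float64(0.04): np.int64(46), np.float64(0.045): np.int64(31), np.float64(0.05): np.int64(25), np.float64(0.055): np.int64(26), np.float64(0.06): np.int64(215), np.float64(0.065): np.int64(536), np.float64(0.07): np.int64(2), np.float64(0.075): np.int64(0), np.float64(0.08): np.int64(0)}
scene3 {np.float64(0.03): np.int64(0), np.float64(0.035): np.int64(2), np.float64(0.04): np.int64(54), np.float64(0.045): np.int64(25), np.float64(0.05): np.int64(25), np.float64(0.055): np.int64(29), np.float64(0.06): np.int64(377), np.float64(0.065): np.int64(377), np.float64(0.07): np.int64(0), np.float64(0.075): np.int64(0), np.float64(0.08): np.int64(0)}
```

The block top by depth is about 0.066, which agrees with the foot at 0.065, so the contact is real. I'll press to about 8 N, hold, then release gently.

```bash
python3 - <<'E'
from cell import r
from h import *
z=.213
for _ in range(6):
    z-=.0003; r.move_linear([*ROD,z],vel=.01); f=force(r,12)[0]
    print(round(z,4),np.round(f,1),np.round(r.current_tool_pos(),4))
    if f[2]>7.5: break
r.sleep(.3); print(force(r,10)[0])
while z<.216:
    z+=.0005; r.move_linear([*ROD,z],vel=.01); print(round(z,4),np.round(force(r,6)[0][2],1),round(r.current_tool_pos()[2],5))
r.move_linear([*ROD,.262],vel=.15); print(r.current_t())
E
```

```text
0.2127 [-2.7  0.1  7.1] [0.5589 0.0096 0.2131]
0.2124 [-3.1  0.2  8.5] [0.5589 0.0096 0.213 ]
[-2.90518803 -0.03166089  8.44917342]
0.2129 6.4 0.21317
0.2134 4.1 0.21344
0.2139 -0.1 0.2136
0.2144 -0.4 0.21439
0.2149 0.1 0.21494
0.2154 0.2 0.21541
0.2159 -0.4 0.2159
0.2164 0.2 0.21641
24.4583
```

```bash
python3 - <<'E'
from cell import r, optics
from h import *
r.set_gripper(.4,20)
r.move_to([*pin(1.0),.262],pq(1.0,1))
r.move_linear([*pin(1.0),.192],vel=.08)
r.set_gripper(0.,20); print("op",r.current_opening()*85)
for th in list(np.arange(.9,.11,-.1))+list(np.arange(.1,-.14,-.02)):
    r.move_linear([*pin(th),.192],pq(max(th,0),1),vel=.05)
    f=force(r,5)[0]; a=YAW+np.pi+th; t=-(f[0]*-np.sin(a)+f[1]*np.cos(a))
    p=r.current_tool_pos(); ang=np.arctan2(p[1]-PIV[1],p[0]-PIV[0])%(2*np.pi)-YAW-np.pi
    print(round(th,2),np.round(f,1),"tang",round(t,1),"ang",round(ang,3),round(r.current_opening()*85,1))
    if abs(t)>16: break
print(r.current_t())
E
```

```text
op 13.055879980708285
0.9 [-3.  -0.3  6.8] tang 2.6 ang 0.9 13.2
0.8 [-3.1 -1.2  6.8] tang 2.0 ang 0.801 13.1
0.7 [-3.2 -1.4  7.3] tang 1.7 ang 0.701 13.3
0.6 [-3.8 -1.5  7.1] tang 1.7 ang 0.6 12.9
0.5 [-4.7 -1.6  8. ] tang 1.9 ang 0.5 13.2
0.4 [-4.7 -1.5  7.9] tang 1.5 ang 0.4 13.2
0.3 [-5.4 -1.3  8.9] tang 1.6 ang 0.3 12.9
0.2 [-5.3 -1.3  8.9] tang 1.0 ang 0.199 13.4
0.1 [-6.2 -0.8  9.5] tang 1.2 ang 0.099 12.8
0.08 [-5.6 -3.5  8.7] tang -1.7 ang 0.084 13.2
0.06 [-5.1 -4.5  8.2] tang -2.9 ang 0.065 13.1
0.04 [-5.3 -5.3  8.5] tang -3.8 ang 0.046 13.4
0.02 [-5.2 -4.7  8.1] tang -3.3 ang 0.025 13.0
-0.0 [-5.6 -4.5  8.4] tang -3.1 ang 0.005 13.4
-0.02 [-5.4 -9.1  7.8] tang -7.8 ang -0.007 12.7
-0.04 [ -4.7 -19.9   5. ] tang -18.7 ang -0.01 13.1
32.1917
```

The lever hit its hard stop at about 0 rad, with 19 N on it. I'll relax, release, back off and look.

```bash
python3 - <<'E'
from cell import r, optics
from h import *
r.move_linear([*pin(-.015),.192],vel=.02)
r.set_gripper(.4,20); p=r.current_tool_pos()
r.move_linear([p[0],p[1],.262],vel=.12)
T=(r.current_tool_pos(),r.current_ee_rot())
d=optics.get_image("wrist"); np.savez("w5.npz",pos=T[0],rot=T[1],**d)
cv2.imwrite("pics/w5.png",d["pixels"][:,:,::-1])
r.move_linear([.40,-.25,.30],vel=.25)
for n in("top","scene"):
    d=optics.get_image(n); np.savez(n+"5.npz",**d); cv2.imwrite(f"pics/{n}5.png",d["pixels"][:,:,::-1])
    P=cloud(d); z=P[...,2]
    for nm,c,rr,lo,hi in(("knob",ROD,.02,.175,.215),("pin",np.array([.4965,-.099]),.03,.18,.215)):
        m=(np.hypot(P[...,0]-c[0],P[...,1]-c[1])<rr)&(z>lo)&(z<hi)
        if m.any(): print(n,nm,m.sum(),np.round(P[m].mean(0),4),np.round(np.percentile(z[m],[50,90]),4))
print(r.current_t())
E
```

```text
top knob 167 [0.5589 0.0099 0.1914] [0.1916 0.1944]
top pin 35 [ 0.4944 -0.0932  0.1952] [0.1967 0.1988]
scene knob 153 [0.5613 0.009  0.1883] [0.1902 0.1924]
scene pin 42 [ 0.4959 -0.0946  0.1911] [0.1919 0.1972]
34.5667
```

View pics/w5.png

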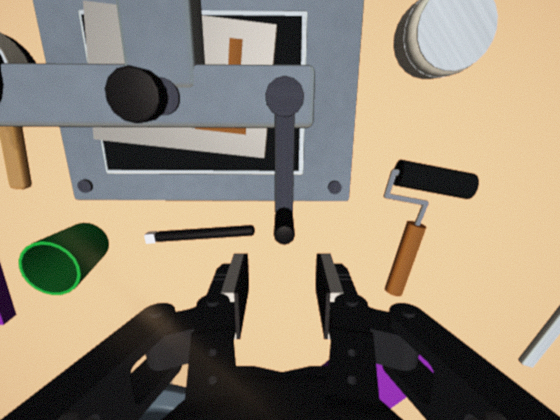

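View pics/top5.png

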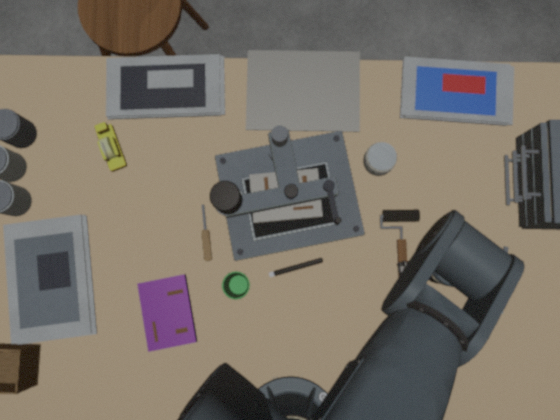

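The lever now points along the stand's front: the pin is at (.494,-.093), so slightly tighter than at the start. The knob is still at z≈0.191, and the block and bystanders look unmoved in the top view. I'm handing in.

```bash
python3 - <<'E'
from cell import r
print(r.hand_in(), r.current_t())
E
```

```text
the job is handed in; nothing more can be done
the job is handed in; nothing more can be done
```

The depth stop is set to the block, the clamp lever is back against its stop, and I handed the job in about 35 s into the 64 s. `r.hand_in()` gives no verdict.

**What I did**
- **Loosening:** I gripped the lever's pin and swung it to about 1.0 rad.
- **Setting the foot:** I pushed the knob down with shut fingers until contact. The push peaked at about 8.5 N, so the foot was well under 20 N on the block. Then I backed off slowly.
- **Tightening:** I swung the lever back until it hit its hard stop, at about 0 rad measured and about 19 N at the pin. Then I let go and moved clear.

**Last checks**
- **Lever:** the pin ended slightly tighter than where it started.
- **Foot height:** the knob top is at about 0.191 m, so the foot is at about 0.065 m. Depth puts the block top at about 0.066 m.
- **Surroundings:** the block and the bystanders look unmoved in the pictures. The arm partly hides the brayer in the last top view, but the wrist view shows it in place.

**Not certain**
- **Residual foot force:** I could not measure it once the clamp was tight. I infer it from the rod's friction holding against the compressed rubber pad. The fingers rose about 0.6 mm before the push reading fell to zero.
- **Sliding push:** it read about 0 N between steps, not the 2 N described, probably because I only read the force while the arm was stopped.

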